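Scrub out the utensil crock

TASK

Take the bottle brush from its stand and scrub the inside of the white crock: first the wall on the handle side, then the wall opposite the handle. Give each wall two strokes: push the brush down until it bears firmly on the drip grid, wherever that sits, then draw it up to the rim with the bristles pressed lightly against that wall all the way. Be gentle enough that the crock neither tips nor slides away, never force the brush hard against it, leave everything else alone, and hang the brush upright back in its stand.

Things in the scene. Friction and masses are not known exactly. Their poses are not given: they have to be found in the camera images.
- brush: bottle brush, 204 mm long, 120 g, hanging upright in the stand. Origin on its axis at the foot of the bristles, z up along the handle. From the top: flat wooden handle, steel collar, bare shaft 10 mm across, black rubber neck that bends springily at z = 93 mm, white bristle head.
- brush_grip (a point): middle of the brush's flat wooden handle, z = 175 mm on the brush; handle 30 mm (brush x) by 20 mm (brush y), from z = 146 to 204 mm; grip across the 20 or the 30 mm
- brush_collar (a point): centre of the underside of the brush's steel collar, z = 112 mm on the brush; collar 36 mm across, 6 mm thick
- brush_head (a point): centre of the bristle head, a round head 44 mm across, 50 mm long (25 mm from here to its foot), plain bristles all round. It moves with the neck: about 0.65 N per mm sideways, and about 0.7 mm per N endwise.
- crock: loose white stoneware crock, about 1 kg, 108 mm across, 130 mm high, upright inner wall 94 mm across. Origin at its underside's centre, z up. Loop handle on its own +y, out to 99 mm, 35 to 111 mm up. A round steel drip grid is jammed inside, its top anywhere 14 to 44 mm above the underside: not measured, to be felt. It slides or tips at 4 to 6 N sideways near the rim.
- stand: brush stand, fixed: wooden foot 115 x 80 x 10 mm, steel post 47 mm behind the seat (its +x), a level steel fork open to its own -x. Origin under the seat at the foot's underside, z up. The brush hangs by its collar, shaft in the slot; the bristles cannot pass up between the prongs: raise the brush about 10 mm, draw it out along -x; hang it back the same way.
- stand_seat (a point): where the centre of the collar's underside rests: middle of the 14 mm wide slot, on the prongs' upper face, 136 mm up. Prongs 8 mm thick, 36 mm wide over both, end 34 mm in front (-x) of here with upturned lips 5 mm high and 6 mm long.
- mug: bystander: patterned mug, 83 x 116 x 94 mm, origin at the underside
- spice_jar: bystander: spice jar, 41 mm across, 105 mm high, origin at the underside
- jam_jar: bystander: jar with lid, 65 x 69 x 86 mm, origin at the underside

How it is judged (in metres and radians):
On the way, in this order (a step that is already met when the one before it is completed fails the run):
1. on the handle side, first stroke: the brush is pushed down on to the drip grid inside the crock (over 1.5 N) (contact force between brush and drip_grid_c0 above 1.5 N), for 0.05 s.
2. on the handle side, first stroke: on the way up, bristle centre 76 to 97 mm above the crock's underside, bristles press on the wall on the handle side (over 0.5 N) (y of brush_head in the frame of crock above 0.01 m and z of brush_head in the frame of crock between 0.076 and 0.097 m and contact force between brush and crock above 0.5 N), for 0.05 s.
3. on the handle side, first stroke: near the rim, bristle centre 100 to 132 mm above the crock's underside, still pressing on the wall on the handle side (over 0.5 N) (y of brush_head in the frame of crock above 0.01 m and z of brush_head in the frame of crock between 0.1 and 0.132 m and contact force between brush and crock above 0.5 N), for 0.05 s.
4. on the handle side, second stroke: the brush is pushed down on to the drip grid inside the crock (over 1.5 N) (contact force between brush and drip_grid_c0 above 1.5 N), for 0.05 s.
5. on the handle side, second stroke: near the rim, bristle centre 100 to 132 mm above the crock's underside, still pressing on the wall on the handle side (over 0.5 N) (all of step 3), for 0.05 s.
6. on the side opposite the handle, first stroke: the brush is pushed down on to the drip grid inside the crock (over 1.5 N) (contact force between brush and drip_grid_c0 above 1.5 N), for 0.05 s.
7. on the side opposite the handle, first stroke: on the way up, bristle centre 76 to 97 mm above the crock's underside, bristles press on the wall on the side opposite the handle (over 0.5 N) (y of brush_head in the frame of crock below -0.01 m and z of brush_head in the frame of crock between 0.076 and 0.097 m and contact force between brush and crock above 0.5 N), for 0.05 s.
8. on the side opposite the handle, first stroke: near the rim, bristle centre 100 to 132 mm above the crock's underside, still pressing on the wall on the side opposite the handle (over 0.5 N) (y of brush_head in the frame of crock below -0.01 m and z of brush_head in the frame of crock between 0.1 and 0.132 m and contact force between brush and crock above 0.5 N), for 0.05 s.
9. on the side opposite the handle, second stroke: the brush is pushed down on to the drip grid inside the crock (over 1.5 N) (contact force between brush and drip_grid_c0 above 1.5 N), for 0.05 s.
10. on the side opposite the handle, second stroke: near the rim, bristle centre 100 to 132 mm above the crock's underside, still pressing on the wall on the side opposite the handle (over 0.5 N) (all of step 8), for 0.05 s.
At the end, for the whole second after the job is handed in: The brush hangs upright (within 0.12 rad) and at rest in the stand's fork, its collar within 12 mm of the seat's centre and on the prongs, released; the crock stands upright (within 0.05 rad) and at rest within 20 mm of where it was (horizontal distance between brush_collar and stand_seat below 0.012 m and distance between brush_collar and stand_seat below 0.014 m and angle between brush's own z axis and vertical below 0.12 rad and linear speed of brush below 0.03 m/s and angle between crock's own z axis and vertical below 0.05 rad and distance of crock from where it was at the start of the episode below 0.02 m and linear speed of crock below 0.02 m/s); the robot touches nothing.
It fails at once if the crock slides over 20 mm from its place (distance of crock from where it was at the start of the episode above 0.02 m).
It fails at once if the crock tips by more than 0.15 rad (angle between crock's own z axis and vertical above 0.15 rad).
It fails at once if the brush is forced against the drip grid with over 18 N (contact force between brush and drip_grid_c0 above 18 N).
It fails at once if the mug, the spice jar or the jam jar is pushed over 25 mm (distance of any of mug, spice_jar, jam_jar from where it was at the start of the episode above 0.025 m).
It also fails if it takes over 72 s, if anything falls off the work surface, if the arm or the gripper's body presses on something with over 40 N, if the wrist force passes 120 N, or if a joint passes its speed limit or range.

ROBOT

A 6-joint arm with a two-finger parallel gripper is mounted at the origin on a cart in front of the work surface, level with it; the furniture and walls round the work are solid. World frame = base frame: x ahead of the robot, y to its left, z up, the work surface at z = 0. Lengths are in m, angles in degrees, forces in N, time in s.
With the tool pointing down it reaches from about 0.35 to 0.875 m from the base axis. Payload 4.2 kg.
Tool frame: the origin (TCP) lies midway between the tips of the shut fingers; the grasp point (between the pads) lies 19 mm behind it; z points along the fingers, y is the line along which they close (so a half turn about z gives the same grasp; the last joint's range is limited). The gripper opens to 87 mm and grips with 3 to 60 N. Pads are 19 mm wide; open, the fingers measure 117 mm over their backs; the gripper's body (75 mm by 190 mm) begins 51 mm behind the grasp point.
Start: joints at [82.769, 22.042, 0.453, 0, -68.411, -14.817], TCP at [0.235, 0.579, 0.223] pointing down, gripper open.
Joint ranges: [-179.83, 179.83], [-69.29, 118.12], [-61.27, 80.66], [-181.25, 117.63], [-171.15, -9.14], [-177.46, 177.46]. Speed limits (degrees/s): [159.86, 159.86, 180, 180, 180, 180].

INTERFACE

Orientations are given as a 3x3 rotation matrix whose columns are the frame's x, y, z axes.
In Python, from station import * gives the robot as it stands. The module is installed in compiled form; this text tells all that it offers.
- The arm moves only by the tool servo_tool, never from a script. Its argument "deltas" is a list of rows, each an object of numbers: "tx", "ty", "tz": the shift along the tool's x, y, z in mm; "ax", "ay", "az": the turn, a rotation vector about the tool's x, y, z in rad; "claw": the finger opening in mm, from 0 to 87. In form: [{"tx": .., "ty": .., "tz": .., "ax": .., "ay": .., "az": .., "claw": ..}, ...]. A call has 1 to 12 rows; each row is the pose to reach, as a shift and turn from the pose commanded when the call began, along the tool's axes at that moment; what a row does not reach only later rows make up. A row lasts 1/12 s, in which the tool goes at most 41.7 mm and 7.16 degrees, less where a joint would pass 70% of its speed; a pose out of reach is approached as far as the arm can. A call with a gripper value outside its range is refused whole. The fingers move at their own pace and stop on an object; the grip force is fixed at half the most. Time passes only in rows, so rows that repeat a pose let the fingers close. It gives the time, the measured TCP pose, the force, the opening and the grip force at its end, in the units of the state.
- sense(): the state, without advancing time (a new reading comes with each control period).
- capture(name): name is "scene" or "top"; returns the picture (384x512x3 uint8, blue, green, red); there is no depth.
- calibration(name): a dict with "fx", "fy", "cx", "cy" (pixels), "dist" ([k1, k2, p1, p2, k3] as OpenCV has them; the pictures are not rectified), "cam_to_world" (4x4, takes a point from camera to world coordinates). Camera axes: x right, y down, z forward; pixel columns grow to the right and rows downward; lengths in m; the calibration is good to about 2 mm. A picture is of the moment at which its call begins. calibration takes no time and is no camera call.
- finish_job(): hands the job in; it is judged then, once.
Trained networks look in the newest picture that a camera, given by its name, has taken for a name from the list of things; names that differ only in an ending like _2 or _b are one class to them, and where a whole thing is asked for, a point or a joint stands for the part that bears it (a point fixed in the world has none). Each returns a list of dicts, best first, with "confidence" (0 to 1); they miss things now and then, are a little off and sometimes report something else, mostly with a low value. They report only what shows in the picture. A call takes as long as a camera call.
- recognise(label, camera): "xyz" ([x, y, z] in m, in the coordinates of the camera as it stood for that picture, good to about 4 mm: the middle of the surface that is visible of it).
- trace(label, camera): "mask" (384x512 bool, what is visible of it).
The state is a dict: "time_s": time; "joints": joint angles; "joint_velocities": joint speeds; "effort": joint torques, N m; "tcp_pos": TCP position; "ee_rot": TCP orientation; "wrist_force": force on the tool from outside, world axes, zero at the start; "moment": the same for the moment, N m; "gripper_width": opening from 0.0 (shut) to 1.0 (fully open); "gripper_force": force on a finger pad.
Only numpy, scipy, OpenCV 4.12 (cv2) and the standard library are available. Lean on these libraries where they do the work, as an engineer would, in place of code of your own. Each camera call takes 0.05 s, during which the arm holds its last target. There are 200 camera calls.

## Working session

There is one attempt and no reset: what is moved stays moved. The work goes in short steps, Python scripts to look and compute and a tool call to move; the robot and the scene stay as the last step left them, time stands still between calls to the robot, and variables do not carry over. Pictures are saved under pics/ and viewed, at most 10 in all, crops included, and the job is handed in when it is done.

Besides the shell and the picture viewer there is one more tool, called after "Emit:" as name([rows], argument=value, ...), one row to a line, values as JSON. servo_tool: Moves the arm, as the interface text tells. Its arguments: {"type":"object","properties":{"deltas":{"type":"array","items":{"type":"object","properties":{"tx":{"type":"number"},"ty":{"type":"number"},"tz":{"type":"number"},"ax":{"type":"number"},"ay":{"type":"number"},"az":{"type":"number"},"claw":{"type":"number"}}}}},"required":["deltas"]}

```bash
mkdir -p pics
cat > h.py <<'E'
from station import *
import numpy as np, cv2
def w(cam,p):
    T=np.array(calibration(cam)["cam_to_world"]); return (T@np.r_[p,1])[:3]
def ray(cam,uv):
    c=calibration(cam);K=np.array([[c["fx"],0,c["cx"]],[0,c["fy"],c["cy"]],[0,0,1]])
    n=cv2.undistortPoints(np.array(uv,float).reshape(-1,1,2),K,np.array(c["dist"])).reshape(-1,2)
    T=np.array(c["cam_to_world"]); return T[:3,3],np.c_[n,np.ones(len(n))]@T[:3,:3].T
def atz(cam,uv,z):
    o,d=ray(cam,uv); return o+d*((z-o[2])/d[:,2])[:,None]
def proj(cam,P):
    c=calibration(cam);K=np.array([[c["fx"],0,c["cx"]],[0,c["fy"],c["cy"]],[0,0,1]])
    T=np.linalg.inv(np.array(c["cam_to_world"]));r,_=cv2.Rodrigues(T[:3,:3])
    return cv2.projectPoints(np.array(P,float).reshape(-1,1,3),r,T[:3,3],K,np.array(c["dist"]))[0].reshape(-1,2)
E
python3 - <<'E'
from h import *
np.set_printoptions(precision=4,suppress=True)
for c in("scene","top"):
    im=capture(c);cv2.imwrite(f"pics/{c}0.png",im)
    print(c,np.array(calibration(c)["cam_to_world"]),calibration(c)["fx"])
    for l in("brush","brush_grip","brush_collar","brush_head","crock","stand","stand_seat","mug","spice_jar","jam_jar"):
        try:
            for r in recognise(l,c)[:2]: print(l,round(r["confidence"],2),w(c,r["xyz"]),proj(c,w(c,r["xyz"]))[0])
        except Exception as e: print(l,e)
s=sense();print(s)
E
```

```text
scene [[ 0.6752 -0.4652  0.5724 -0.0306]
 [-0.7374 -0.4413  0.5113 -0.5277]
 [ 0.0148 -0.7674 -0.641   0.7792]
 [ 0.      0.      0.      1.    ]] 406.9536348229591
brush 0.92 [ 0.5041 -0.1311  0.14  ] [285.8178 221.0802]
brush_grip 0.81 [ 0.5053 -0.1308  0.1426] [286.1545 219.9142]
brush_collar 0.91 [ 0.5056 -0.1318  0.1426] [286.5643 220.0589]
brush_collar 0.54 [ 0.5068 -0.1307  0.0565] [284.4267 245.4633]
brush_head 0.66 [ 0.505  -0.1325  0.0574] [284.5311 246.0176]
crock 0.8 [0.4479 0.1647 0.0932] [184.5985 190.8732]
stand 0.62 [ 0.5036 -0.138   0.0117] [284.8772 260.0421]
stand_seat 0.63 [ 0.5025 -0.1343  0.0092] [283.3881 260.1772]
mug 0.86 [0.3965 0.0444 0.0619] [201.0347 231.9203]
spice_jar 0.62 [ 0.6437 -0.0656  0.0947] [299.6626 194.4688]
jam_jar 0.67 [ 0.5952 -0.2696  0.0649] [353.9922 252.4471]
top [[ 0.0083 -0.9962  0.0871  0.4137]
 [-1.     -0.008   0.0032 -0.0273]
 [-0.0024 -0.0871 -0.9962  1.1944]
 [ 0.      0.      0.      1.    ]] 463.4790996362816
brush 0.64 [0.4049 0.045  0.0359] [233.2428 235.6123]
brush 0.53 [ 0.5137 -0.1228  0.1894] [306.3787 186.7009]
brush_gr
[... 584 characters left out ...]
24]
spice_jar 0.85 [ 0.6459 -0.0512  0.1056] [273.0238 134.864 ]
jam_jar 0.61 [ 0.6067 -0.2591  0.0861] [357.8775 153.3904]
{'time_s': 1.1, 'joints': array([ 82.7699,  22.0428,   0.4516,   0.0007, -68.4114, -14.8166]), 'joint_velocities': array([ 0.0014,  0.0159, -0.126 , -0.0374, -0.0902, -0.0809]), 'effort': array([ -0.0002, -39.048 ,  18.7623,   4.2243,   0.0155,  -0.    ]), 'tcp_pos': array([0.2346, 0.5793, 0.2225]), 'ee_rot': array([[ 0.9269, -0.3754,  0.    ],
       [-0.3754, -0.9269, -0.    ],
       [ 0.    ,  0.    , -1.    ]]), 'wrist_force': array([-0.2611, -0.3959, -0.8557]), 'moment': array([-0.0614, -0.0132, -0.0406]), 'gripper_force': 0.0, 'gripper_width': 0.9992268505522645}
```

Run:
```python
import cv2
a=cv2.imread("pics/top0.png")[110:290,120:390];cv2.imwrite("pics/topc.png",cv2.resize(a,(800,533),interpolation=cv2.INTER_CUBIC))
a=cv2.imread("pics/scene0.png")[130:310,130:400];cv2.imwrite("pics/scenec.png",cv2.resize(a,(800,533),interpolation=cv2.INTER_CUBIC))
```

```text
(no output)
```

View pics/topc.png

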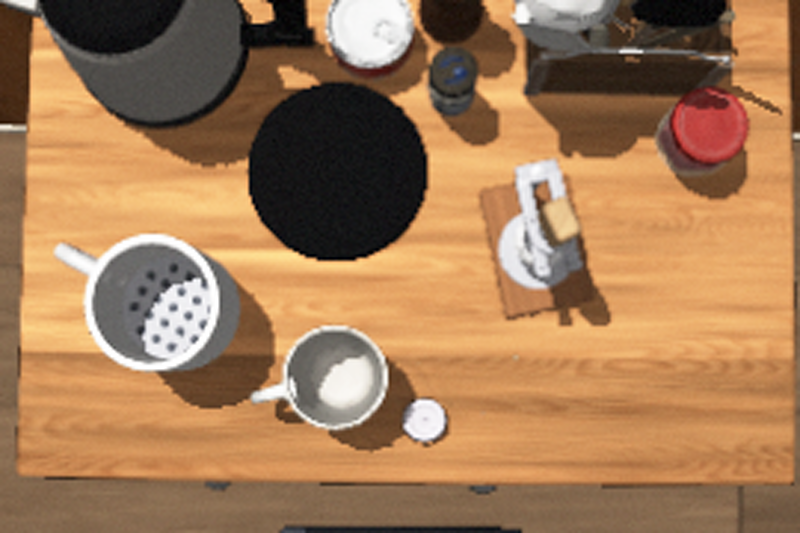

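View pics/scenec.png

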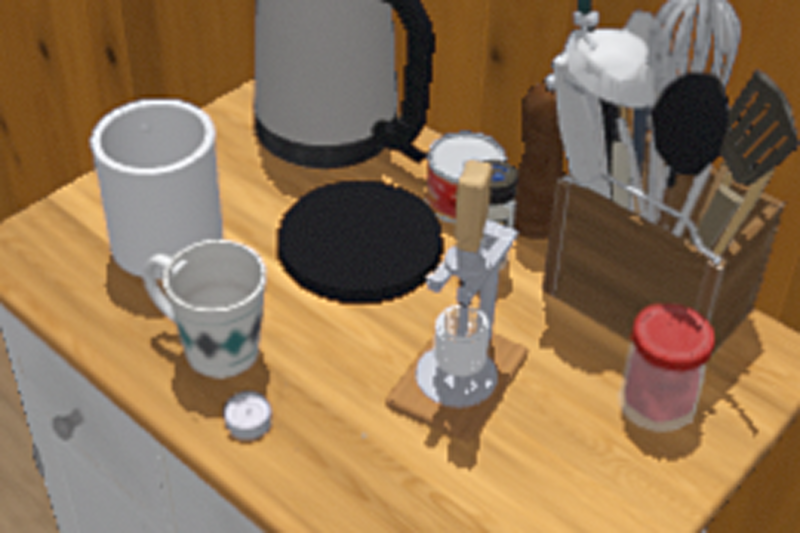

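```bash
cat > fit.py <<'E'
from h import *
from scipy.optimize import minimize
np.set_printoptions(precision=4,suppress=True)
def cyl(r,z0,z1,x=0,y=0):
    a=np.linspace(0,2*np.pi,40); return np.array([[x+r*np.cos(t),y+r*np.sin(t),z] for z in(z0,z1) for t in a])
def box(x0,x1,y0,y1,z0,z1): return np.array([[x,y,z] for x in(x0,x1) for y in(y0,y1) for z in(z0,z1)])
def draw(cam,parts,p):
    S=8;m=np.zeros((384,512),np.uint8);c,s=np.cos(p[2]),np.sin(p[2])
    for P in parts:
        Q=P@np.array([[c,-s,0],[s,c,0],[0,0,1]]).T+[p[0],p[1],0]
        h=cv2.convexHull((proj(cam,Q)*256).astype(np.int32).reshape(-1,1,2))
        cv2.fillConvexPoly(m,h,255,cv2.LINE_AA,8)
    return m/255.
def fit(parts,masks,p0,free=None):
    f=lambda p:sum(np.abs(draw(c,parts(p),p)-m).sum() for c,m in masks.items())
    sim=np.array([p0]+[np.array(p0)+d for d in np.diag([.01,.01,.15]+[.01]*(len(p0)-3))])
    r=minimize(f,p0,method="Nelder-Mead",options=dict(initial_simplex=sim,maxiter=250,xatol=1e-4))
    return r.x,r.fun,[m.sum() for m in masks.values()]
E
python3 - <<'E'
from fit import *
for c in("scene","top"): capture(c)
def tm(l,c):
    r=trace(l,c); 
    for q in r[:3]:
        ys,xs=np.nonzero(q["mask"]);print(l,c,round(q["confidence"],2),q["mask"].sum(),xs.mean(),ys.mean())
    return r[0]["mask"].astype(float)
M={l:{c:tm(l,c) for c in("scene","top")} for l in("crock","stand","brush","mug")}
np.save("M.npy",M,allow_pickle=True)
E
```

```text
crock scene 0.63 1981 182.54467440686523 190.4941948510853
crock top 0.6 2036 172.3845776031434 211.18713163064834
crock top 0.17 278 272.3776978417266 136.83093525179856
stand scene 0.95 1122 285.5704099821747 252.27718360071302
stand top 0.88 1085 299.3778801843318 191.7373271889401
brush scene 0.68 686 286.7842565597668 221.8265306122449
brush top 0.5 281 304.7366548042705 187.14590747330962
mug scene 0.79 1379 201.2349528643945 231.87672226250908
mug scene 0.17 1049 354.0896091515729 253.70066730219256
mug top 0.84 1048 231.91221374045801 236.90553435114504
```

Run:
```python
from fit import *
M=np.load("M.npy",allow_pickle=True).item()
cr=lambda p:[cyl(.054,0,.13),box(-.008,.008,.05,.099,.095,.111),box(-.008,.008,.083,.099,.035,.111),box(-.008,.008,.05,.099,.035,.05)]
p0=[.45,.185,np.radians(-30)]
for ms in({"top":M["crock"]["top"]},{"scene":M["crock"]["scene"]},M["crock"]):
    p,f,n=fit(cr,ms,p0);print("crock",p,np.degrees(p[2]),f,n)
br=lambda p:[cyl(.022,.024,.074),cyl(.005,.07,.17),cyl(.018,.136,.142),box(-.015,.015,-.01,.01,.17,.228)]
for ms in({"top":M["brush"]["top"]},{"scene":M["brush"]["scene"]},M["brush"]):
  for y in(.2,1.0,1.77,2.5):
    p,f,n=fit(br,ms,[.507,-.128,y]);print("brush",p,np.degrees(p[2]),f,n)
st=lambda p:[box(p[3]-.0575,p[3]+.0575,-.04,.04,0,.01),box(.043,.051,-.018,.018,.05,.136),box(-.034,.05,.007,.018,.128,.136),box(-.034,.05,-.018,-.007,.128,.136)]
for ms in({"top":M["stand"]["top"]},{"scene":M["stand"]["scene"]},M["stand"]):
    p,f,n=fit(st,ms,[.507,-.128,.2,0.0]);print("stand",p,np.degrees(p[2]),f,n)
# colour masks: foot+handle wood skip; overlay
for c in("top","scene"):
    im=cv2.imread(f"pics/{c}0.png")
    for l in("stand","brush","crock"):
        cs,_=cv2.findContours(M[l][c].astype(np.uint8),0,1);cv2.drawContours(im,cs,-1,dict(stand=(0,0,255),brush=(0,255,0),crock=(255,0,0))[l],1)
    globals()[c]=cv2.resize(im[120:280,140:400] if c=="top" else im[140:280,150:400],(800,450))
cv2.imwrite("pics/ov.png",cv2.resize(np.vstack([top,scene]),(533,600)))
```

```text
crock [ 0.46    0.1837 -0.4603] -26.374546347393835 190.0549019607843 [np.float64(2036.0)]
crock [ 0.4626  0.1936 -0.6109] -34.999603403942395 417.01176470588234 [np.float64(1981.0)]
crock [ 0.459   0.1857 -0.4854] -27.810940154965817 645.3019607843137 [np.float64(1981.0), np.float64(2036.0)]
brush [ 0.5168 -0.125   0.222 ] 12.719627103960295 152.36470588235295 [np.float64(281.0)]
brush [ 0.5167 -0.1248  0.7539] 43.19533394761736 143.29019607843136 [np.float64(281.0)]Traceback (most recent call last):
  File "<stdin>", line 10, in <module>
  File "fit.py", line 17, in fit
    r=minimize(f,p0,method="Nelder-Mead",options=dict(initial_simplex=sim,maxiter=250,xatol=1e-4))
    res = _minimize_neldermead(fun, x0, args, callback, bounds=bounds,
                               **options)
    fxr = func(xr)
    fx = function(np.copy(x), *(wrapper_args + args))
  File "fit.py", line 15, in <lambda>
    f=lambda p:sum(np.abs(draw(c,parts(p),p)-m).sum() for c,m in masks.items())
               ~~~^^^^^^^^^^^^^^^^^^^^^^^^^^^^^^^^^^^^^^^^^^^^^^^^^^^^^^^^^^^^^
  File "fit.py", line 15, in <genexpr>
    f=lambda p:sum(np.abs(draw(c,parts(p),p)-m).sum() for c,m in masks.items())
                          ~~~~^^^^^^^^^^^^^^
  File "fit.py", line 11, in draw
    h=cv2.convexHull((proj(cam,Q)*256).astype(np.int32).reshape(-1,1,2))
                      ~~~~^^^^^^^
  File "h.py", line 12, in proj
    c=calibration(cam);K=np.array([[c["fx"],0,c["cx"]],[0,c["fy"],c["cy"]],[0,0,1]])
ValueError: time passes only in moves, steps and waits
```

```bash
sed -i 's/^import numpy as np, cv2/import numpy as np, cv2, functools\n_cal=calibration\ncalibration=functools.lru_cache(None)(_cal)/' h.py
cat > f2.py <<'E'
from fit import *
M=np.load("M.npy",allow_pickle=True).item()
print("rim px", atz("top",[[171.3,212],[120+62/2.963,110+250/2.963]],.13)[:1], atz("top",[[120+62/2.963,110+250/2.963]],.1))
br=lambda p:[cyl(.022,.024,.074),cyl(.005,.07,.17),cyl(.018,.136,.142),box(-.015,.015,-.01,.01,.17,.228)]
for ms in({"top":M["brush"]["top"]},{"scene":M["brush"]["scene"]},M["brush"]):
  for y in(.2,1.0,1.77):
    p,f,n=fit(br,ms,[.507,-.128,y]);print("brush",p,np.degrees(p[2]),f,n)
st=lambda p:[box(p[3]-.0575,p[3]+.0575,-.04,.04,0,.01),box(.043,.051,-.018,.018,.05,.136),box(-.034,.05,.007,.018,.128,.136),box(-.034,.05,-.018,-.007,.128,.136)]
for ms in({"top":M["stand"]["top"]},{"scene":M["stand"]["scene"]},M["stand"]):
    p,f,n=fit(st,ms,[.507,-.128,.2,0.0]);print("stand",p,np.degrees(p[2]),f,n)
for c in("top","scene"):
    im=cv2.imread(f"pics/{c}0.png")
    for l in("stand","brush","crock"):
        cs,_=cv2.findContours(M[l][c].astype(np.uint8),0,1);cv2.drawContours(im,cs,-1,dict(stand=(0,0,255),brush=(0,255,0),crock=(255,0,0))[l],1)
    globals()[c]=cv2.resize(im[150:230,140:340] if c=="top" else im[150:290,150:350],(800,320 if c=="top" else 560),interpolation=cv2.INTER_NEAREST)
cv2.imwrite("pics/ov.png",cv2.resize(np.vstack([top,scene]),(545,600)))
E
python3 f2.py
```

```text
rim px [[0.4583 0.1835 0.13  ]] [[0.501  0.2646 0.1   ]]
brush [ 0.5168 -0.125   0.222 ] 12.719627103960295 152.36470588235295 [np.float64(281.0)]
brush [ 0.5167 -0.1248  0.7539] 43.19533394761736 143.29019607843136 [np.float64(281.0)]
brush [ 0.5201 -0.1261  1.8308] 104.8950715577071 154.24705882352941 [np.float64(281.0)]
brush [ 0.5181 -0.1229  0.6209] 35.57547474394733 340.9098039215686 [np.float64(686.0)]
brush [ 0.518  -0.123   0.6263] 35.88518580663421 340.98039215686276 [np.float64(686.0)]
brush [ 0.5195 -0.1223  2.1851] 125.19900690123937 446.1490196078431 [np.float64(686.0)]
brush [ 0.5168 -0.124   0.6333] 36.28728387478131 486.9764705882353 [np.float64(686.0), np.float64(281.0)]
brush [ 0.5169 -0.1238  0.6356] 36.41776368250721 487.0431372549019 [np.float64(686.0), np.float64(281.0)]
brush [ 0.5179 -0.1247  2.1847] 125.17583003920723 606.3450980392156 [np.float64(686.0), np.float64(281.0)]
stand [ 0.5186 -0.1251  0.2709  0.0013] 15.521586824808844 485.68627450980387 [np.float64(1085.0)]
stand [ 0.5147 -0.1259  0.2953  0.0033] 16.918042842083366 869.7372549019608 [np.float64(1122.0)]
stand [ 0.5176 -0.1255  0.2837  0.0008] 16.254137282410376 1369.3686274509805 [np.float64(1122.0), np.float64(1085.0)]
```

View pics/ov.png

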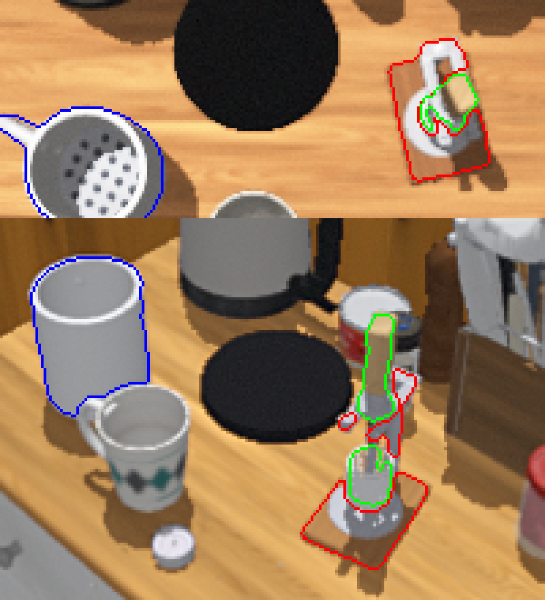

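Run:
```python
from fit import *
t=cv2.imread("pics/top0.png");s=cv2.imread("pics/scene0.png")
for yaw,col in((15,(255,0,0)),(36,(0,255,0))):pass
def P(cam,yaw,parts,p): return [proj(cam,(Q@np.array([[np.cos(yaw),-np.sin(yaw),0],[np.sin(yaw),np.cos(yaw),0],[0,0,1]]).T+[p[0],p[1],0])) for Q in parts]
def crop(cam,im,x,y,w,h,S):
    a=cv2.resize(im[y:y+h,x:x+w],(w*S,h*S),interpolation=cv2.INTER_CUBIC)
    for yaw,col in((15,(255,0,0)),(30,(0,255,0))):
        for q in P(cam,np.radians(yaw),[np.array([[.015,.01,.228],[-.015,.01,.228],[-.015,-.01,.228],[.015,-.01,.228]])],(.517,-.124)):
            cv2.polylines(a,[((q-[x,y]+.5)*S).astype(int).reshape(-1,1,2)],True,col,1)
    for q in P(cam,np.radians(14),[np.array([[-.034,.007,.136],[.04,.007,.136],[.04,-.007,.136],[-.034,-.007,.136]]),np.array([[.0585,.04,.01],[-.0565,.04,.01],[-.0565,-.04,.01],[.0585,-.04,.01]])],(.5175,-.125)):
            cv2.polylines(a,[((q-[x,y]+.5)*S).astype(int).reshape(-1,1,2)],True,(255,0,255),1)
    return a
A=crop("top",t,275,155,50,70,8);B=crop("scene",s,260,175,50,70,8)
cv2.imwrite("pics/hz.png",np.hstack([A,B]))
```

```text
(no output)
```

View pics/hz.png

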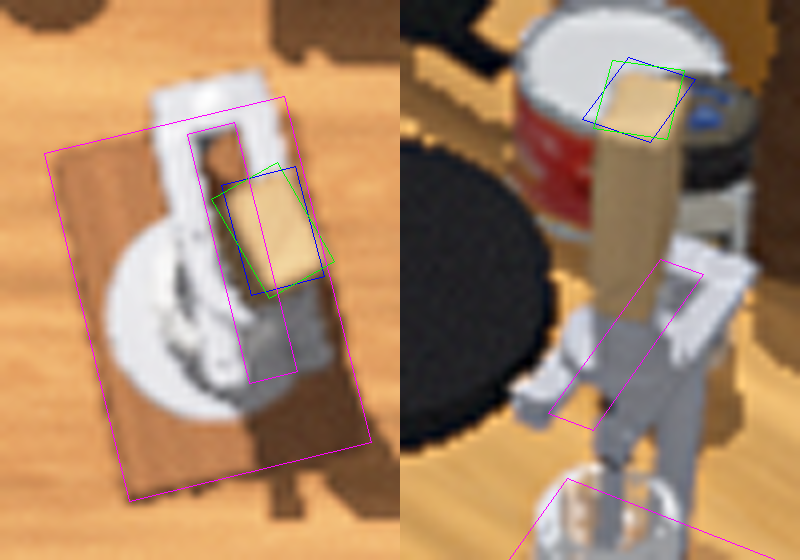

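Emit:
servo_tool([
  {"tz": -80},
  {"tz": -80},
  {"tz": -80,"az": 2.3},
  {"tz": -80,"az": 2.3},
  {"tz": -80,"az": 2.3},
  {"tz": -80,"az": 2.3},
  {"tz": -80,"az": 2.3},
  {"tz": -80,"az": 2.3},
  {"tz": -80,"az": 2.3},
  {"tz": -80,"az": 2.3},
  {"tz": -80,"az": 2.3},
  {"tz": -80,"az": 2.3},
])

```text
schema error: expected keys tx, ty, tz, ax, ay, az, claw
```

Emit:
servo_tool([
  {"tx": 0,"ty": 0,"tz": -80,"ax": 0,"ay": 0,"az": 0.1,"claw": 60},
  {"tx": 0,"ty": 0,"tz": -80,"ax": 0,"ay": 0,"az": 0.2,"claw": 60},
  {"tx": 26,"ty": 27,"tz": -80,"ax": 0,"ay": 0,"az": 0.3,"claw": 60},
  {"tx": 52,"ty": 55,"tz": -80,"ax": 0,"ay": 0,"az": 0.4,"claw": 60},
  {"tx": 79,"ty": 82,"tz": -80,"ax": 0,"ay": 0,"az": 0.5,"claw": 60},
  {"tx": 105,"ty": 110,"tz": -80,"ax": 0,"ay": 0,"az": 0.6,"claw": 60},
  {"tx": 131,"ty": 137,"tz": -80,"ax": 0,"ay": 0,"az": 0.7,"claw": 60},
  {"tx": 158,"ty": 164,"tz": -80,"ax": 0,"ay": 0,"az": 0.8,"claw": 60},
  {"tx": 184,"ty": 192,"tz": -80,"ax": 0,"ay": 0,"az": 0.9,"claw": 60},
  {"tx": 210,"ty": 219,"tz": -80,"ax": 0,"ay": 0,"az": 1.0,"claw": 60},
  {"tx": 236,"ty": 246,"tz": -80,"ax": 0,"ay": 0,"az": 1.1,"claw": 60},
  {"tx": 262,"ty": 273,"tz": -80,"ax": 0,"ay": 0,"az": 1.2,"claw": 60},
])

```text
time_s: 2.6
tcp_pos: [0.3751, 0.2261, 0.303]
ee_rot: [[-0.018, -1.0, 0.001], [-1.0, 0.018, 0.001], [-0.001, -0.001, -1.0]]
wrist_force: [1.1, 0.7, 0.3]
gripper_width: 0.687
gripper_force: 0.0
```

Emit:
servo_tool([
  {"tx": 32,"ty": -13,"tz": 0,"ax": 0,"ay": 0,"az": 0.1,"claw": 60},
  {"tx": 64,"ty": -27,"tz": 0,"ax": 0,"ay": 0,"az": 0.2,"claw": 60},
  {"tx": 96,"ty": -40,"tz": 0,"ax": 0,"ay": 0,"az": 0.3,"claw": 60},
  {"tx": 128,"ty": -54,"tz": 0,"ax": 0,"ay": 0,"az": 0.4,"claw": 60},
  {"tx": 160,"ty": -67,"tz": 0,"ax": 0,"ay": 0,"az": 0.5,"claw": 60},
  {"tx": 192,"ty": -81,"tz": 0,"ax": 0,"ay": 0,"az": 0.6,"claw": 60},
  {"tx": 224,"ty": -94,"tz": 0,"ax": 0,"ay": 0,"az": 0.7,"claw": 60},
  {"tx": 256,"ty": -108,"tz": 0,"ax": 0,"ay": 0,"az": 0.8,"claw": 60},
  {"tx": 288,"ty": -121,"tz": 0,"ax": 0,"ay": 0,"az": 0.9,"claw": 60},
  {"tx": 320,"ty": -135,"tz": 0,"ax": 0,"ay": 0,"az": 1.0,"claw": 60},
  {"tx": 350,"ty": -148,"tz": 0,"ax": 0,"ay": 0,"az": 1.1,"claw": 60},
  {"tx": 350,"ty": -148,"tz": 0,"ax": 0,"ay": 0,"az": 1.17,"claw": 60},
])

```text
time_s: 3.6
tcp_pos: [0.5194, -0.1283, 0.3018]
ee_rot: [[-0.93, -0.368, -0.001], [-0.368, 0.93, -0.001], [0.001, -0.001, -1.0]]
wrist_force: [1.2, 0.3, 0.0]
gripper_width: 0.691
gripper_force: 0.0
```

```bash
python3 -c "
from station import *
s=sense();print(s['tcp_pos'],s['ee_rot'],s['joints'],s['time_s'],s['wrist_force'],s['moment'])"
```

```text
[ 0.51940144 -0.12829216  0.30176262] [[-9.29674959e-01 -3.68380147e-01 -7.33772925e-04]
 [-3.68379058e-01  9.29674783e-01 -1.29116119e-03]
 [ 1.15780833e-03 -9.30053646e-04 -9.99998897e-01]] [ 3.54705872e+00  1.04985713e+01 -4.33945054e+00  7.36768627e-02
 -7.52085284e+01 -7.19501671e+01] 3.6 [1.18848151 0.25318487 0.00783921] [ 0.12997607 -0.18013918 -0.00332844]
```

Emit:
servo_tool([
  {"tx": 0,"ty": 0,"tz": 20,"ax": 0,"ay": 0,"az": 0,"claw": 60},
  {"tx": 0,"ty": 0,"tz": 40,"ax": 0,"ay": 0,"az": 0,"claw": 60},
  {"tx": 0,"ty": 0,"tz": 60,"ax": 0,"ay": 0,"az": 0,"claw": 60},
  {"tx": 0,"ty": 0,"tz": 60,"ax": 0,"ay": 0,"az": 0,"claw": 60},
])

```text
time_s: 3.93
tcp_pos: [0.5154, -0.1239, 0.2384]
ee_rot: [[-0.927, -0.376, -0.008], [-0.376, 0.927, 0.001], [0.007, 0.004, -1.0]]
wrist_force: [-1.3, -0.0, -1.2]
gripper_width: 0.689
gripper_force: 0.0
```

Run:
```python
from h import *
s=sense();print(s['tcp_pos'],s['wrist_force'])
im=capture("scene");im2=capture("top")
cv2.imwrite("pics/g1.png",np.hstack([cv2.resize(im[130:270,230:350],(480,560)),cv2.resize(im2[140:230,270:340],(320,411))[:560] if 0 else cv2.resize(im2[130:235,260:320],(320,560))]))
```

```text
[ 0.51544735 -0.12393811  0.23842564] [-1.29127886 -0.01101901 -1.2145323 ]
```

View pics/g1.png

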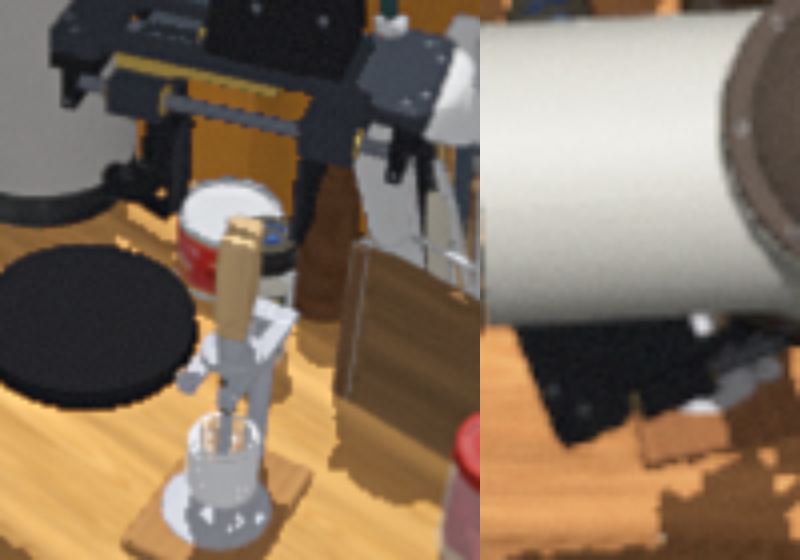

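Emit:
servo_tool([
  {"tx": 0,"ty": 0,"tz": 15,"ax": 0,"ay": 0,"az": 0,"claw": 60},
  {"tx": 0,"ty": 0,"tz": 35,"ax": 0,"ay": 0,"az": 0,"claw": 60},
  {"tx": 0,"ty": 0,"tz": 52,"ax": 0,"ay": 0,"az": 0,"claw": 60},
  {"tx": 0,"ty": 0,"tz": 60,"ax": 0,"ay": 0,"az": 0,"claw": 60},
  {"tx": 0,"ty": 0,"tz": 60,"ax": 0,"ay": 0,"az": 0,"claw": 60},
  {"tx": 0,"ty": 0,"tz": 60,"ax": 0,"ay": 0,"az": 0,"claw": 36},
  {"tx": 0,"ty": 0,"tz": 60,"ax": 0,"ay": 0,"az": 0,"claw": 28},
  {"tx": 0,"ty": 0,"tz": 60,"ax": 0,"ay": 0,"az": 0,"claw": 24},
  {"tx": 0,"ty": 0,"tz": 60,"ax": 0,"ay": 0,"az": 0,"claw": 22},
  {"tx": 0,"ty": 0,"tz": 60,"ax": 0,"ay": 0,"az": 0,"claw": 21},
  {"tx": 0,"ty": 0,"tz": 60,"ax": 0,"ay": 0,"az": 0,"claw": 10},
  {"tx": 0,"ty": 0,"tz": 60,"ax": 0,"ay": 0,"az": 0,"claw": 10},
])

```text
time_s: 5.03
tcp_pos: [0.5182, -0.1242, 0.1828]
ee_rot: [[-0.926, -0.377, 0.001], [-0.377, 0.926, -0.0], [-0.0, -0.0, -1.0]]
wrist_force: [-0.6, -0.5, 0.1]
gripper_width: 0.244
gripper_force: 1.0
```

Emit:
servo_tool([
  {"tx": 0,"ty": 0,"tz": 0,"ax": 0,"ay": 0,"az": 0,"claw": 5},
  {"tx": 0,"ty": 0,"tz": 0,"ax": 0,"ay": 0,"az": 0,"claw": 5},
  {"tx": 0,"ty": 0,"tz": 0,"ax": 0,"ay": 0,"az": 0,"claw": 5},
])

```text
time_s: 5.28
tcp_pos: [0.5182, -0.1242, 0.1827]
ee_rot: [[-0.926, -0.377, 0.0], [-0.377, 0.926, -0.0], [-0.0, -0.0, -1.0]]
wrist_force: [-0.1, 0.1, 2.2]
gripper_width: 0.228
gripper_force: 30.0
```

```bash
python3 -c "
from station import *
s=sense();print(s['tcp_pos'],s['time_s'],s['wrist_force'],s['moment'],s['gripper_width']*87,s['gripper_force'])"
```

```text
[ 0.51815612 -0.12418844  0.18274584] 5.2833 [-0.12294767  0.0519323   2.17072746] [-0.01207179 -0.09003508 -0.01362005] 19.82391964393612 29.999975042883307
```

Emit:
servo_tool([
  {"tx": 0,"ty": 0,"tz": -6,"ax": 0,"ay": 0,"az": 0,"claw": 5},
  {"tx": 0,"ty": 0,"tz": -12,"ax": 0,"ay": 0,"az": 0,"claw": 5},
  {"tx": 0,"ty": 0,"tz": -12,"ax": 0,"ay": 0,"az": 0,"claw": 5},
  {"tx": 8,"ty": 1,"tz": -12,"ax": 0,"ay": 0,"az": 0,"claw": 5},
  {"tx": 18,"ty": 2.5,"tz": -12,"ax": 0,"ay": 0,"az": 0,"claw": 5},
  {"tx": 30,"ty": 4,"tz": -12,"ax": 0,"ay": 0,"az": 0,"claw": 5},
  {"tx": 42,"ty": 6,"tz": -12,"ax": 0,"ay": 0,"az": 0,"claw": 5},
  {"tx": 54,"ty": 7.5,"tz": -12,"ax": 0,"ay": 0,"az": 0,"claw": 5},
  {"tx": 66,"ty": 9,"tz": -12,"ax": 0,"ay": 0,"az": 0,"claw": 5},
  {"tx": 76,"ty": 10.5,"tz": -12,"ax": 0,"ay": 0,"az": 0,"claw": 5},
  {"tx": 76,"ty": 10.5,"tz": -12,"ax": 0,"ay": 0,"az": 0,"claw": 5},
])

```text
time_s: 6.2
tcp_pos: [0.4412, -0.1434, 0.1947]
ee_rot: [[-0.926, -0.376, -0.001], [-0.376, 0.926, 0.0], [0.001, 0.001, -1.0]]
wrist_force: [0.1, 0.0, -1.1]
gripper_width: 0.23
gripper_force: 30.0
```

```bash
python3 -c "
from h import *
s=sense();print(s['tcp_pos'],s['time_s'],s['wrist_force'],s['moment'],s['gripper_width']*87,s['gripper_force'])
im=capture('scene')
for l in ('brush','brush_head'):
  for r in recognise(l,'scene')[:2]: print(l,r['confidence'],w('scene',r['xyz']))
cv2.imwrite('pics/g2.png',cv2.resize(im[130:290,200:360],(560,560)))
"
```

```text
[ 0.44115703 -0.14344342  0.194674  ] 6.2 [ 0.08038174  0.03790241 -1.09221773] [ 0.03036669 -0.08722745  0.01594091] 19.9870173546938 29.999544953461736
brush 0.6 [ 0.42919166 -0.14504205  0.15144278]
brush_head 0.73 [ 0.4324602  -0.14935759  0.0708893 ]
brush_head 0.69 [ 0.52845651 -0.12927359  0.01600668]
```

View pics/g2.png

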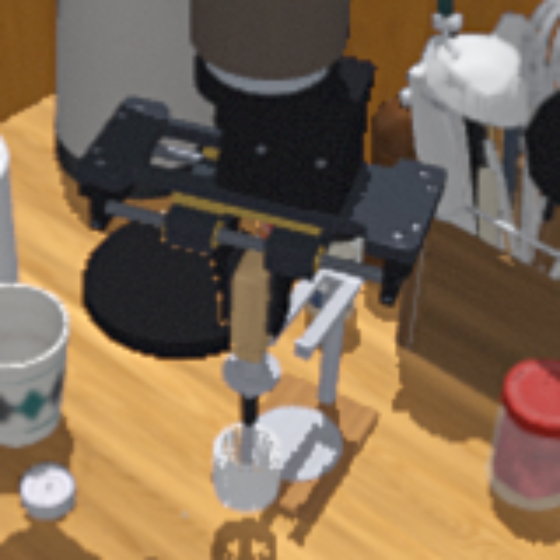

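Emit:
servo_tool([
  {"tx": 0,"ty": 0,"tz": -25,"ax": 0,"ay": 0,"az": 0,"claw": 5},
  {"tx": 0,"ty": 0,"tz": -60,"ax": 0,"ay": 0,"az": 0,"claw": 5},
  {"tx": 0,"ty": 0,"tz": -98,"ax": 0,"ay": 0,"az": 0,"claw": 5},
  {"tx": -4,"ty": 10,"tz": -125,"ax": 0,"ay": 0,"az": 0,"claw": 5},
  {"tx": -20,"ty": 42,"tz": -130,"ax": 0,"ay": 0,"az": 0,"claw": 5},
  {"tx": -37,"ty": 78,"tz": -130,"ax": 0,"ay": 0,"az": 0,"claw": 5},
  {"tx": -54,"ty": 114,"tz": -130,"ax": 0,"ay": 0,"az": 0,"claw": 5},
  {"tx": -71,"ty": 150,"tz": -130,"ax": 0,"ay": 0,"az": 0,"claw": 5},
  {"tx": -88,"ty": 186,"tz": -130,"ax": 0,"ay": 0,"az": 0,"claw": 5},
  {"tx": -105,"ty": 222,"tz": -130,"ax": 0,"ay": 0,"az": 0,"claw": 5},
  {"tx": -122,"ty": 258,"tz": -130,"ax": 0,"ay": 0,"az": 0,"claw": 5},
  {"tx": -135,"ty": 286,"tz": -130,"ax": 0,"ay": 0,"az": 0,"claw": 5},
])

```text
time_s: 7.35
tcp_pos: [0.4611, 0.1761, 0.3245]
ee_rot: [[-0.925, -0.379, 0.0], [-0.379, 0.925, 0.001], [-0.001, 0.0, -1.0]]
wrist_force: [1.2, -0.1, -0.2]
gripper_width: 0.227
gripper_force: 30.0
```

Emit:
servo_tool([
  {"tx": -5,"ty": 10,"tz": 0,"ax": 0,"ay": 0,"az": 0,"claw": 5},
  {"tx": -5,"ty": 10,"tz": 0,"ax": 0,"ay": 0,"az": 0,"claw": 5},
  {"tx": -5,"ty": 10,"tz": 0,"ax": 0,"ay": 0,"az": 0,"claw": 5},
  {"tx": -5,"ty": 10,"tz": 0,"ax": 0,"ay": 0,"az": 0,"claw": 5},
  {"tx": -5,"ty": 10,"tz": 0,"ax": 0,"ay": 0,"az": 0,"claw": 5},
])

```text
time_s: 7.77
tcp_pos: [0.4618, 0.1828, 0.3247]
ee_rot: [[-0.927, -0.376, 0.0], [-0.376, 0.927, -0.0], [-0.0, -0.0, -1.0]]
wrist_force: [0.2, 0.2, -1.2]
gripper_width: 0.231
gripper_force: 30.0
```

```bash
cat > s.py <<'E'
from station import *
import numpy as np
np.set_printoptions(precision=4,suppress=True)
s=sense();print(s['tcp_pos'],s['time_s'],s['wrist_force'],s['moment'],s['gripper_width']*87)
E
python3 s.py;python3 - <<'E'
from h import *
im=capture('scene')
for l in ('brush','brush_head','crock'):
  for r in recognise(l,'scene')[:2]: print(l,r['confidence'],w('scene',r['xyz']))
a=cv2.resize(im[100:260,110:270],(560,560))
cv2.imwrite('pics/g3.png',a)
E
```

```text
[0.4618 0.1828 0.3247] 7.7667 [ 0.1652  0.1971 -1.1502] [ 0.0449 -0.1716  0.0149] 20.100949057800477
brush 0.97 [0.45182636 0.17782305 0.28083329]
brush_head 0.61 [0.45139347 0.16846614 0.19903726]
crock 0.7 [0.44817219 0.16565437 0.09079929]
```

View pics/g3.png

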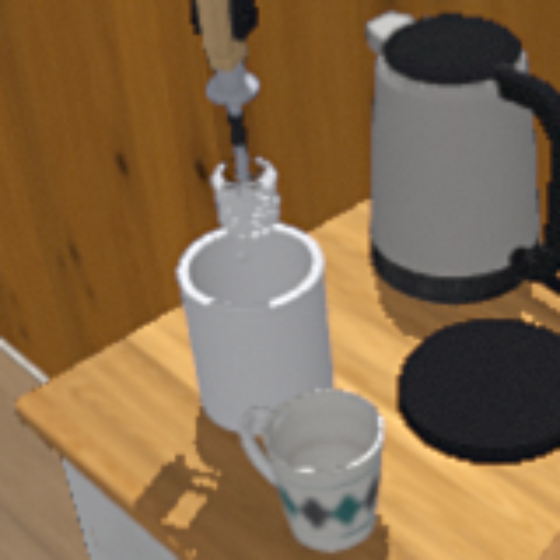

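Emit:
servo_tool([
  {"tx": 2.4,"ty": 2,"tz": 10,"ax": 0,"ay": 0,"az": 0,"claw": 5},
  {"tx": 2.4,"ty": 2,"tz": 30,"ax": 0,"ay": 0,"az": 0,"claw": 5},
  {"tx": 2.4,"ty": 2,"tz": 60,"ax": 0,"ay": 0,"az": 0,"claw": 5},
  {"tx": 2.4,"ty": 2,"tz": 90,"ax": 0,"ay": 0,"az": 0,"claw": 5},
  {"tx": 2.4,"ty": 2,"tz": 110,"ax": 0,"ay": 0,"az": 0,"claw": 5},
  {"tx": 2.4,"ty": 2,"tz": 121,"ax": 0,"ay": 0,"az": 0,"claw": 5},
  {"tx": 2.4,"ty": 2,"tz": 124,"ax": 0,"ay": 0,"az": 0,"claw": 5},
  {"tx": 2.4,"ty": 2,"tz": 124,"ax": 0,"ay": 0,"az": 0,"claw": 5},
  {"tx": 2.4,"ty": 2,"tz": 124,"ax": 0,"ay": 0,"az": 0,"claw": 5},
  {"tx": 2.4,"ty": 2,"tz": 124,"ax": 0,"ay": 0,"az": 0,"claw": 5},
])

```text
time_s: 8.8
tcp_pos: [0.4593, 0.1852, 0.2017]
ee_rot: [[-0.926, -0.377, 0.002], [-0.377, 0.926, 0.001], [-0.002, 0.0, -1.0]]
wrist_force: [0.5, -0.5, -0.3]
gripper_width: 0.225
gripper_force: 30.0
```

Emit:
servo_tool([
  {"tx": 0,"ty": 0,"tz": 3,"ax": 0,"ay": 0,"az": 0,"claw": 5},
  {"tx": 0,"ty": 0,"tz": 6,"ax": 0,"ay": 0,"az": 0,"claw": 5},
  {"tx": 0,"ty": 0,"tz": 6,"ax": 0,"ay": 0,"az": 0,"claw": 5},
  {"tx": 0,"ty": 0,"tz": 6,"ax": 0,"ay": 0,"az": 0,"claw": 5},
])

```text
time_s: 9.13
tcp_pos: [0.4586, 0.1847, 0.1945]
ee_rot: [[-0.926, -0.377, -0.0], [-0.377, 0.926, -0.0], [0.0, -0.0, -1.0]]
wrist_force: [-0.4, 0.4, -1.6]
gripper_width: 0.231
gripper_force: 30.0
```

Emit:
servo_tool([
  {"tx": 0,"ty": 0,"tz": 0,"ax": 0,"ay": 0,"az": 0,"claw": 5},
])

```text
time_s: 9.22
tcp_pos: [0.4588, 0.1848, 0.1946]
ee_rot: [[-0.926, -0.377, 0.0], [-0.377, 0.926, 0.0], [-0.0, -0.0, -1.0]]
wrist_force: [-0.2, 0.2, -1.3]
gripper_width: 0.229
gripper_force: 30.0
```

No contact yet (foot ≈ 36 mm).

Emit:
servo_tool([
  {"tx": 0,"ty": 0,"tz": 3,"ax": 0,"ay": 0,"az": 0,"claw": 5},
  {"tx": 0,"ty": 0,"tz": 6,"ax": 0,"ay": 0,"az": 0,"claw": 5},
  {"tx": 0,"ty": 0,"tz": 6,"ax": 0,"ay": 0,"az": 0,"claw": 5},
  {"tx": 0,"ty": 0,"tz": 6,"ax": 0,"ay": 0,"az": 0,"claw": 5},
])

```text
time_s: 9.55
tcp_pos: [0.4596, 0.1852, 0.1895]
ee_rot: [[-0.926, -0.378, 0.002], [-0.378, 0.926, 0.001], [-0.002, -0.0, -1.0]]
wrist_force: [-0.6, 0.4, 4.4]
gripper_width: 0.222
gripper_force: 30.0
```

Emit:
servo_tool([
  {"tx": 0,"ty": 0,"tz": -5,"ax": 0,"ay": 0,"az": 0,"claw": 5},
  {"tx": 0,"ty": 0,"tz": -12,"ax": 0,"ay": 0,"az": 0,"claw": 5},
  {"tx": -7.7,"ty": 6.4,"tz": -12,"ax": 0,"ay": 0,"az": 0,"claw": 5},
  {"tx": -14,"ty": 11.7,"tz": -12,"ax": 0,"ay": 0,"az": 0,"claw": 5},
  {"tx": -17,"ty": 14.2,"tz": -12,"ax": 0,"ay": 0,"az": 0,"claw": 5},
  {"tx": -18.4,"ty": 15.4,"tz": -12,"ax": 0,"ay": 0,"az": 0,"claw": 5},
  {"tx": -18.4,"ty": 15.4,"tz": -12,"ax": 0,"ay": 0,"az": 0,"claw": 5},
  {"tx": -18.4,"ty": 15.4,"tz": -12,"ax": 0,"ay": 0,"az": 0,"claw": 5},
  {"tx": -18.4,"ty": 15.4,"tz": -12,"ax": 0,"ay": 0,"az": 0,"claw": 5},
])

```text
time_s: 10.3
tcp_pos: [0.4697, 0.2059, 0.2002]
ee_rot: [[-0.926, -0.377, -0.001], [-0.377, 0.926, -0.0], [0.001, -0.0, -1.0]]
wrist_force: [-0.2, -0.2, -1.1]
gripper_width: 0.226
gripper_force: 30.0
```

```bash
python3 s.py; python3 -c "
from station import *
for i in range(4):
  capture('top');s=sense();print(s['wrist_force'].round(2),s['moment'].round(3),s['tcp_pos'])"
```

```text
[0.4697 0.2059 0.2002] 10.3 [-0.211  -0.2434 -1.0993] [ 0.075  -0.1483  0.0369] 19.696418639119887
[-0.33  0.1  -0.47] [ 0.057 -0.142 -0.058] [0.46973803 0.20579856 0.2003758 ]
[ 0.49  0.03 -1.02] [ 0.033 -0.14   0.007] [0.46976681 0.20581068 0.20045305]
[ 0.06 -0.22 -1.45] [ 0.087 -0.123 -0.063] [0.46979495 0.20581501 0.20052274]
[ 0.76 -0.09 -1.47] [ 0.101 -0.127  0.001] [0.46985272 0.20586735 0.20061589]
```

Emit:
servo_tool([
  {"tx": -1.2,"ty": 1,"tz": 0,"ax": 0,"ay": 0,"az": 0,"claw": 5},
  {"tx": -2.3,"ty": 1.9,"tz": 0,"ax": 0,"ay": 0,"az": 0,"claw": 5},
  {"tx": -2.3,"ty": 1.9,"tz": 0,"ax": 0,"ay": 0,"az": 0,"claw": 5},
  {"tx": -2.3,"ty": 1.9,"tz": 0,"ax": 0,"ay": 0,"az": 0,"claw": 5},
])

```text
time_s: 10.83
tcp_pos: [0.471, 0.2081, 0.2005]
ee_rot: [[-0.926, -0.377, -0.001], [-0.377, 0.926, -0.001], [0.001, -0.001, -1.0]]
wrist_force: [0.1, -1.5, -0.0]
gripper_width: 0.224
gripper_force: 30.0
```

```bash
cat > av.py <<'E'
from station import *
import numpy as np
np.set_printoptions(precision=3,suppress=True)
F=[]
for i in range(8):
    capture('top');s=sense();F.append(np.r_[s['wrist_force'],s['moment'],s['tcp_pos']])
m=np.mean(F,0);u=np.array([.469,.883]);c=np.array([.4585,.1837])
print("t",s['time_s'],"f",m[:3],"M",m[3:6],"tcp",m[6:],"sd",np.std(F,0)[:6])
print("fu",m[:2]@u,"Mu",(np.array([m[3],m[4]])@[.883,-.469])/.131,"off_u",(m[6:8]-c)@u,"perp",(m[6:8]-c)@[-u[1],u[0]],"foot",m[8]-.1587)
E
python3 av.py
```

```text
t 11.2333 f [-1.241 -1.906 -0.232] M [-0.755  0.269 -0.005] tcp [0.471 0.208 0.2  ] sd [0.498 0.433 0.391 0.071 0.041 0.027]
fu -2.264509739826904 Mu -6.0566637700311325 off_u 0.027620564954627665 perp 0.0003996806701141095 foot 0.041794054091459476
```

Emit:
servo_tool([
  {"tx": 0,"ty": 0,"tz": -4,"ax": 0,"ay": 0,"az": 0,"claw": 5},
  {"tx": 0,"ty": 0,"tz": -9,"ax": 0,"ay": 0,"az": 0,"claw": 5},
  {"tx": 0,"ty": 0,"tz": -14,"ax": 0,"ay": 0,"az": 0,"claw": 5},
  {"tx": 0,"ty": 0,"tz": -19,"ax": 0,"ay": 0,"az": 0,"claw": 5},
  {"tx": 0,"ty": 0,"tz": -24,"ax": 0,"ay": 0,"az": 0,"claw": 5},
  {"tx": 0,"ty": 0,"tz": -29,"ax": 0,"ay": 0,"az": 0,"claw": 5},
  {"tx": 0,"ty": 0,"tz": -34,"ax": 0,"ay": 0,"az": 0,"claw": 5},
  {"tx": 0,"ty": 0,"tz": -39,"ax": 0,"ay": 0,"az": 0,"claw": 5},
  {"tx": 0,"ty": 0,"tz": -44,"ax": 0,"ay": 0,"az": 0,"claw": 5},
  {"tx": 0,"ty": 0,"tz": -48,"ax": 0,"ay": 0,"az": 0,"claw": 5},
  {"tx": 0,"ty": 0,"tz": -48,"ax": 0,"ay": 0,"az": 0,"claw": 5},
])

```text
time_s: 12.15
tcp_pos: [0.4719, 0.2089, 0.25]
ee_rot: [[-0.926, -0.378, 0.002], [-0.378, 0.926, 0.001], [-0.002, 0.0, -1.0]]
wrist_force: [-2.3, -2.8, 0.3]
gripper_width: 0.225
gripper_force: 30.0
```

```bash
python3 av.py
python3 - <<'E'
from h import *
for c in("scene",):
    capture(c); print([ (r["confidence"],w(c,r["xyz"])) for r in recognise("crock",c)[:1]])
E
```

```text
t 12.55 f [-1.238 -1.859  0.253] M [-0.823  0.445 -0.012] tcp [0.472 0.209 0.249] sd [0.21  0.689 0.519 0.031 0.037 0.029]
fu -2.221811030367091 Mu -7.143278958455502 off_u 0.028164298608801548 perp 0.00018807673539681692 foot 0.0902578336578772
[(0.73, array([0.43945736, 0.15471685, 0.09207691]))]
```

Emit:
servo_tool([
  {"tx": 4.6,"ty": -3.8,"tz": 0,"ax": 0,"ay": 0,"az": 0,"claw": 5},
  {"tx": 4.6,"ty": -3.8,"tz": 12,"ax": 0,"ay": 0,"az": 0,"claw": 5},
  {"tx": 4.6,"ty": -3.8,"tz": 28,"ax": 0,"ay": 0,"az": 0,"claw": 5},
  {"tx": 4.6,"ty": -3.8,"tz": 42,"ax": 0,"ay": 0,"az": 0,"claw": 5},
  {"tx": 4.6,"ty": -3.8,"tz": 51,"ax": 0,"ay": 0,"az": 0,"claw": 5},
  {"tx": 4.6,"ty": -3.8,"tz": 56,"ax": 0,"ay": 0,"az": 0,"claw": 5},
  {"tx": 4.6,"ty": -3.8,"tz": 59,"ax": 0,"ay": 0,"az": 0,"claw": 5},
  {"tx": 4.6,"ty": -3.8,"tz": 60,"ax": 0,"ay": 0,"az": 0,"claw": 5},
  {"tx": 4.6,"ty": -3.8,"tz": 60,"ax": 0,"ay": 0,"az": 0,"claw": 5},
  {"tx": 4.6,"ty": -3.8,"tz": 60,"ax": 0,"ay": 0,"az": 0,"claw": 5},
])

```text
time_s: 13.48
tcp_pos: [0.4691, 0.2038, 0.1898]
ee_rot: [[-0.926, -0.377, 0.002], [-0.377, 0.926, 0.001], [-0.002, 0.0, -1.0]]
wrist_force: [0.2, -0.9, 3.5]
gripper_width: 0.226
gripper_force: 30.0
```

```bash
python3 av.py
```

```text
t 13.8833 f [-0.855  0.049  4.368] M [ 0.063  0.224 -0.003] tcp [0.469 0.204 0.189] sd [0.364 0.582 0.635 0.063 0.043 0.036]
fu -0.35764137445214056 Mu -0.3731729925775048 off_u 0.022538853916007955 perp 0.0001640614012375606 foot 0.030583208603330803
```

Emit:
servo_tool([
  {"tx": 0,"ty": 0,"tz": -7,"ax": 0,"ay": 0,"az": 0,"claw": 5},
  {"tx": -4.6,"ty": 3.8,"tz": -11,"ax": 0,"ay": 0,"az": 0,"claw": 5},
  {"tx": -4.6,"ty": 3.8,"tz": -15,"ax": 0,"ay": 0,"az": 0,"claw": 5},
  {"tx": -4.6,"ty": 3.8,"tz": -20,"ax": 0,"ay": 0,"az": 0,"claw": 5},
  {"tx": -4.6,"ty": 3.8,"tz": -26,"ax": 0,"ay": 0,"az": 0,"claw": 5},
  {"tx": -4.6,"ty": 3.8,"tz": -32,"ax": 0,"ay": 0,"az": 0,"claw": 5},
  {"tx": -4.6,"ty": 3.8,"tz": -38,"ax": 0,"ay": 0,"az": 0,"claw": 5},
  {"tx": -4.6,"ty": 3.8,"tz": -44,"ax": 0,"ay": 0,"az": 0,"claw": 5},
  {"tx": -4.6,"ty": 3.8,"tz": -50,"ax": 0,"ay": 0,"az": 0,"claw": 5},
  {"tx": -4.6,"ty": 3.8,"tz": -56,"ax": 0,"ay": 0,"az": 0,"claw": 5},
  {"tx": -4.6,"ty": 3.8,"tz": -60,"ax": 0,"ay": 0,"az": 0,"claw": 5},
  {"tx": -4.6,"ty": 3.8,"tz": -60,"ax": 0,"ay": 0,"az": 0,"claw": 5},
])

```text
time_s: 14.88
tcp_pos: [0.4718, 0.2088, 0.25]
ee_rot: [[-0.926, -0.377, 0.002], [-0.377, 0.926, 0.001], [-0.002, 0.0, -1.0]]
wrist_force: [-1.0, -1.7, -0.4]
gripper_width: 0.231
gripper_force: 30.0
```

```bash
python3 av.py
```

```text
t 15.2833 f [-1.42  -1.538  0.136] M [-0.793  0.425  0.04 ] tcp [0.471 0.209 0.249] sd [0.404 0.42  0.484 0.024 0.044 0.017]
fu -2.0241822546430885 Mu -6.865733740407482 off_u 0.028045380732986888 perp 0.00024102771310368677 foot 0.09013499241334777
```

Emit:
servo_tool([
  {"tx": 8,"ty": -6.7,"tz": 0,"ax": 0,"ay": 0,"az": 0,"claw": 5},
  {"tx": 18,"ty": -15,"tz": 10,"ax": 0,"ay": 0,"az": 0,"claw": 5},
  {"tx": 28,"ty": -23.3,"tz": 25,"ax": 0,"ay": 0,"az": 0,"claw": 5},
  {"tx": 35,"ty": -29.2,"tz": 40,"ax": 0,"ay": 0,"az": 0,"claw": 5},
  {"tx": 37.6,"ty": -31.4,"tz": 50,"ax": 0,"ay": 0,"az": 0,"claw": 5},
  {"tx": 37.6,"ty": -31.4,"tz": 56,"ax": 0,"ay": 0,"az": 0,"claw": 5},
  {"tx": 37.6,"ty": -31.4,"tz": 59,"ax": 0,"ay": 0,"az": 0,"claw": 5},
  {"tx": 37.6,"ty": -31.4,"tz": 60,"ax": 0,"ay": 0,"az": 0,"claw": 5},
  {"tx": 37.6,"ty": -31.4,"tz": 60,"ax": 0,"ay": 0,"az": 0,"claw": 5},
  {"tx": 37.6,"ty": -31.4,"tz": 60,"ax": 0,"ay": 0,"az": 0,"claw": 5},
])

```text
time_s: 16.12
tcp_pos: [0.4491, 0.1659, 0.1897]
ee_rot: [[-0.926, -0.378, 0.002], [-0.378, 0.926, 0.001], [-0.002, 0.0, -1.0]]
wrist_force: [-1.0, -0.5, 4.4]
gripper_width: 0.231
gripper_force: 30.0
```

```bash
python3 av.py
```

```text
t 16.5167 f [-1.381 -0.977  4.838] M [-0.311  0.341  0.003] tcp [0.449 0.166 0.189] sd [0.675 0.65  0.691 0.035 0.026 0.037]
fu -1.510672295718683 Mu -3.3164595242464157 off_u -0.02049046892002006 perp 0.00013709584873984604 foot 0.03045502484729043
```

Emit:
servo_tool([
  {"tx": 0,"ty": 0,"tz": -6,"ax": 0,"ay": 0,"az": 0,"claw": 5},
  {"tx": 0,"ty": 0,"tz": -11,"ax": 0,"ay": 0,"az": 0,"claw": 5},
  {"tx": 3,"ty": -2.5,"tz": -11,"ax": 0,"ay": 0,"az": 0,"claw": 5},
  {"tx": 5,"ty": -4.2,"tz": -11,"ax": 0,"ay": 0,"az": 0,"claw": 5},
  {"tx": 5,"ty": -4.2,"tz": -11,"ax": 0,"ay": 0,"az": 0,"claw": 5},
  {"tx": 5,"ty": -4.2,"tz": -11,"ax": 0,"ay": 0,"az": 0,"claw": 5},
])

```text
time_s: 17.02
tcp_pos: [0.4464, 0.1607, 0.2002]
ee_rot: [[-0.926, -0.377, 0.003], [-0.377, 0.926, 0.003], [-0.004, 0.002, -1.0]]
wrist_force: [1.7, 3.1, 1.1]
gripper_width: 0.226
gripper_force: 30.0
```

```bash
python3 av.py
```

```text
t 17.4167 f [2.355 4.048 1.153] M [ 1.699 -0.948  0.015] tcp [0.446 0.16  0.2  ] sd [0.598 0.506 0.428 0.115 0.082 0.032]
fu 4.678612587100946 Mu 14.847818433710428 off_u -0.02635256232776065 perp 2.6381894809857087e-06 foot 0.04129799204892867
```

Emit:
servo_tool([
  {"tx": -3,"ty": 2.5,"tz": 0,"ax": 0,"ay": 0,"az": 0,"claw": 5},
  {"tx": -3,"ty": 2.5,"tz": 0,"ax": 0,"ay": 0,"az": 0,"claw": 5},
  {"tx": -3,"ty": 2.5,"tz": 0,"ax": 0,"ay": 0,"az": 0,"claw": 5},
])

```text
time_s: 17.67
tcp_pos: [0.4466, 0.1625, 0.1989]
ee_rot: [[-0.926, -0.377, -0.002], [-0.377, 0.926, -0.002], [0.002, -0.001, -1.0]]
wrist_force: [1.1, 2.1, 0.3]
gripper_width: 0.231
gripper_force: 30.0
```

```bash
python3 av.py
```

```text
t 18.0667 f [ 1.072  1.887 -0.248] M [ 0.787 -0.706  0.029] tcp [0.447 0.163 0.199] sd [0.518 0.476 0.432 0.065 0.051 0.018]
fu 2.1691265798145887 Mu 7.830319021682881 off_u -0.024171537386117402 perp 0.0005140361406162693 foot 0.0404550629928635
```

Emit:
servo_tool([
  {"tx": 0,"ty": 0,"tz": -4,"ax": 0,"ay": 0,"az": 0,"claw": 5},
  {"tx": 0,"ty": 0,"tz": -9,"ax": 0,"ay": 0,"az": 0,"claw": 5},
  {"tx": 0,"ty": 0,"tz": -14,"ax": 0,"ay": 0,"az": 0,"claw": 5},
  {"tx": 0,"ty": 0,"tz": -19,"ax": 0,"ay": 0,"az": 0,"claw": 5},
  {"tx": 0,"ty": 0,"tz": -24,"ax": 0,"ay": 0,"az": 0,"claw": 5},
  {"tx": 0,"ty": 0,"tz": -29,"ax": 0,"ay": 0,"az": 0,"claw": 5},
  {"tx": 0,"ty": 0,"tz": -34,"ax": 0,"ay": 0,"az": 0,"claw": 5},
  {"tx": 0,"ty": 0,"tz": -39,"ax": 0,"ay": 0,"az": 0,"claw": 5},
  {"tx": 0,"ty": 0,"tz": -44,"ax": 0,"ay": 0,"az": 0,"claw": 5},
  {"tx": 0,"ty": 0,"tz": -49,"ax": 0,"ay": 0,"az": 0,"claw": 5},
  {"tx": 0,"ty": 0,"tz": -50,"ax": 0,"ay": 0,"az": 0,"claw": 5},
])

```text
time_s: 18.98
tcp_pos: [0.4474, 0.1631, 0.2507]
ee_rot: [[-0.926, -0.377, 0.001], [-0.377, 0.926, 0.0], [-0.001, -0.0, -1.0]]
wrist_force: [0.1, -0.3, -0.8]
gripper_width: 0.229
gripper_force: 30.0
```

```bash
python3 av.py
```

```text
t 19.3833 f [ 0.825  0.753 -0.144] M [ 0.451 -0.363 -0.007] tcp [0.447 0.163 0.25 ] sd [0.293 0.77  0.246 0.031 0.042 0.017]
fu 1.0515704567388169 Mu 4.343814893054535 off_u -0.02345703203969139 perp 0.00023565684046620086 foot 0.09103737103165277
```

Emit:
servo_tool([
  {"tx": 1.2,"ty": -1,"tz": 0,"ax": 0,"ay": 0,"az": 0,"claw": 5},
  {"tx": 1.2,"ty": -1,"tz": 0,"ax": 0,"ay": 0,"az": 0,"claw": 5},
  {"tx": -4,"ty": 3.3,"tz": 0,"ax": 0,"ay": 0,"az": 0,"claw": 5},
  {"tx": -4,"ty": 3.3,"tz": 12,"ax": 0,"ay": 0,"az": 0,"claw": 5},
  {"tx": -4,"ty": 3.3,"tz": 28,"ax": 0,"ay": 0,"az": 0,"claw": 5},
  {"tx": -4,"ty": 3.3,"tz": 42,"ax": 0,"ay": 0,"az": 0,"claw": 5},
  {"tx": -4,"ty": 3.3,"tz": 52,"ax": 0,"ay": 0,"az": 0,"claw": 5},
  {"tx": -4,"ty": 3.3,"tz": 58,"ax": 0,"ay": 0,"az": 0,"claw": 5},
  {"tx": -4,"ty": 3.3,"tz": 61,"ax": 0,"ay": 0,"az": 0,"claw": 5},
  {"tx": -4,"ty": 3.3,"tz": 61,"ax": 0,"ay": 0,"az": 0,"claw": 5},
  {"tx": -4,"ty": 3.3,"tz": 61,"ax": 0,"ay": 0,"az": 0,"claw": 5},
])

```text
time_s: 20.3
tcp_pos: [0.4499, 0.1675, 0.1897]
ee_rot: [[-0.926, -0.378, 0.001], [-0.378, 0.926, -0.001], [-0.0, -0.001, -1.0]]
wrist_force: [-0.8, -0.7, 4.3]
gripper_width: 0.228
gripper_force: 30.0
```

```bash
python3 av.py
```

```text
t 20.7 f [-1.313 -1.134  4.716] M [-0.316  0.478 -0.003] tcp [0.45  0.168 0.189] sd [0.494 0.218 0.708 0.043 0.024 0.032]
fu -1.6173959243494394 Mu -3.842663638576496 off_u -0.018321554930166153 perp 0.0001428348275955933 foot 0.030586213600187123
```

Emit:
servo_tool([
  {"tx": 0,"ty": 0,"tz": -7,"ax": 0,"ay": 0,"az": 0,"claw": 5},
  {"tx": 4.8,"ty": -4,"tz": -11,"ax": 0,"ay": 0,"az": 0,"claw": 5},
  {"tx": 4.8,"ty": -4,"tz": -15,"ax": 0,"ay": 0,"az": 0,"claw": 5},
  {"tx": 4.8,"ty": -4,"tz": -20,"ax": 0,"ay": 0,"az": 0,"claw": 5},
  {"tx": 4.8,"ty": -4,"tz": -26,"ax": 0,"ay": 0,"az": 0,"claw": 5},
  {"tx": 4.8,"ty": -4,"tz": -32,"ax": 0,"ay": 0,"az": 0,"claw": 5},
  {"tx": 4.8,"ty": -4,"tz": -38,"ax": 0,"ay": 0,"az": 0,"claw": 5},
  {"tx": 4.8,"ty": -4,"tz": -44,"ax": 0,"ay": 0,"az": 0,"claw": 5},
  {"tx": 4.8,"ty": -4,"tz": -50,"ax": 0,"ay": 0,"az": 0,"claw": 5},
  {"tx": 4.8,"ty": -4,"tz": -56,"ax": 0,"ay": 0,"az": 0,"claw": 5},
  {"tx": 4.8,"ty": -4,"tz": -60,"ax": 0,"ay": 0,"az": 0,"claw": 5},
  {"tx": 4.8,"ty": -4,"tz": -60,"ax": 0,"ay": 0,"az": 0,"claw": 5},
])

```text
time_s: 21.7
tcp_pos: [0.4472, 0.1624, 0.2498]
ee_rot: [[-0.926, -0.377, 0.002], [-0.377, 0.926, 0.001], [-0.002, 0.0, -1.0]]
wrist_force: [0.9, 1.5, -0.5]
gripper_width: 0.228
gripper_force: 30.0
```

```bash
python3 av.py
```

```text
t 22.1 f [0.657 1.548 0.   ] M [ 0.785 -0.517 -0.008] tcp [0.447 0.162 0.249] sd [0.686 0.451 0.201 0.045 0.038 0.026]
fu 1.6753150561908592 Mu 7.142699074211076 off_u -0.024300744390263692 perp 0.00014570027534624615 foot 0.09011510967798719
```

Emit:
servo_tool([
  {"tx": -10,"ty": 8.4,"tz": -5,"ax": 0,"ay": 0,"az": 0,"claw": 5},
  {"tx": -18,"ty": 15,"tz": -20,"ax": 0,"ay": 0,"az": 0,"claw": 5},
  {"tx": -18,"ty": 15,"tz": -45,"ax": 0,"ay": 0,"az": 0,"claw": 5},
  {"tx": -18,"ty": 15,"tz": -68,"ax": 0,"ay": 0,"az": 0,"claw": 5},
  {"tx": -12,"ty": 0,"tz": -75,"ax": 0,"ay": 0,"az": 0,"claw": 5},
  {"tx": 2,"ty": -32,"tz": -75,"ax": 0,"ay": 0,"az": 0,"claw": 5},
  {"tx": 17,"ty": -66,"tz": -75,"ax": 0,"ay": 0,"az": 0,"claw": 5},
  {"tx": 33,"ty": -100,"tz": -75,"ax": 0,"ay": 0,"az": 0,"claw": 5},
  {"tx": 49,"ty": -134,"tz": -75,"ax": 0,"ay": 0,"az": 0,"claw": 5},
  {"tx": 65,"ty": -168,"tz": -75,"ax": 0,"ay": 0,"az": 0,"claw": 5},
  {"tx": 81,"ty": -202,"tz": -75,"ax": 0,"ay": 0,"az": 0,"claw": 5},
  {"tx": 97,"ty": -236,"tz": -75,"ax": 0,"ay": 0,"az": 0,"claw": 5},
])

```text
time_s: 23.1
tcp_pos: [0.4439, -0.0951, 0.3228]
ee_rot: [[-0.926, -0.377, -0.004], [-0.377, 0.926, -0.001], [0.004, 0.001, -1.0]]
wrist_force: [0.6, 0.7, -2.2]
gripper_width: 0.23
gripper_force: 30.0
```

Emit:
servo_tool([
  {"tx": 14,"ty": -26,"tz": 0,"ax": 0,"ay": 0,"az": 0,"claw": 5},
  {"tx": 24,"ty": -45,"tz": 0,"ax": 0,"ay": 0,"az": 0,"claw": 5},
  {"tx": 24,"ty": -45,"tz": 0,"ax": 0,"ay": 0,"az": 0,"claw": 5},
  {"tx": 24,"ty": -45,"tz": 0,"ax": 0,"ay": 0,"az": 0,"claw": 5},
])

```text
time_s: 23.43
tcp_pos: [0.4391, -0.1449, 0.3225]
ee_rot: [[-0.927, -0.375, -0.004], [-0.375, 0.927, -0.0], [0.004, 0.002, -1.0]]
wrist_force: [0.3, 0.3, -0.4]
gripper_width: 0.228
gripper_force: 30.0
```

```bash
python3 s.py
cat > f3.py <<'E'
from fit import *
for c in("scene","top"):
    im=capture(c);cv2.imwrite(f"pics/{c}3.png",im)
    for l in("crock","brush_head","brush_grip"):
        print(c,l,[(round(r["confidence"],2),w(c,r["xyz"])) for r in recognise(l,c)[:2]])
m={c:trace("crock",c)[0]["mask"].astype(float) for c in("scene","top")}
cr=lambda p:[cyl(.054,0,.13),box(-.008,.008,.05,.099,.095,.111),box(-.008,.008,.083,.099,.035,.111),box(-.008,.008,.05,.099,.035,.05)]
M=np.load("M.npy",allow_pickle=True).item()["crock"]
for c in("scene","top"):
    for q in(M,m):
        p,f,n=fit(cr,{c:q[c]},[.459,.184,-.47]);print(c,p,f,n)
E
python3 f3.py
```

```text
[ 0.4391 -0.1449  0.3225] 23.4333 [ 0.32    0.2584 -0.3896] [ 0.1027 -0.1203  0.0065] 19.82033269861314
scene crock [(0.62, array([0.4469, 0.1649, 0.0922]))]
scene brush_head [(0.61, array([ 0.4261, -0.1535,  0.1969]))]
scene brush_grip [(0.92, array([ 0.424 , -0.1488,  0.2817]))]
top crock [(0.72, array([0.4652, 0.2241, 0.0913]))]
top brush_head []
top brush_grip []
scene [ 0.4625  0.1933 -0.4357] 419.9411764705883 [np.float64(1981.0)]
scene [ 0.463   0.1969 -0.6954] 470.8784313725491 [np.float64(1922.0)]
top [ 0.4597  0.1837 -0.4653] 190.43529411764706 [np.float64(2036.0)]
top [ 0.4589  0.1838 -0.4564] 1366.0784313725492 [np.float64(855.0)]
```

Emit:
servo_tool([
  {"tx": -2,"ty": 0.6,"tz": 20,"ax": 0,"ay": 0,"az": 0,"claw": 5},
  {"tx": -2,"ty": 0.6,"tz": 50,"ax": 0,"ay": 0,"az": 0,"claw": 5},
  {"tx": -2,"ty": 0.6,"tz": 85,"ax": 0,"ay": 0,"az": 0,"claw": 5},
  {"tx": -2,"ty": 0.6,"tz": 110,"ax": 0,"ay": 0,"az": 0,"claw": 5},
  {"tx": -2,"ty": 0.6,"tz": 123,"ax": 0,"ay": 0,"az": 0,"claw": 5},
  {"tx": -2,"ty": 0.6,"tz": 128,"ax": 0,"ay": 0,"az": 0,"claw": 5},
  {"tx": -2,"ty": 0.6,"tz": 128,"ax": 0,"ay": 0,"az": 0,"claw": 5},
  {"tx": -2,"ty": 0.6,"tz": 128,"ax": 0,"ay": 0,"az": 0,"claw": 5},
  {"tx": -2,"ty": 0.6,"tz": 128,"ax": 0,"ay": 0,"az": 0,"claw": 5},
])

```text
time_s: 24.68
tcp_pos: [0.4434, -0.1425, 0.197]
ee_rot: [[-0.926, -0.378, 0.003], [-0.378, 0.926, -0.0], [-0.003, -0.001, -1.0]]
wrist_force: [0.6, 0.8, -1.2]
gripper_width: 0.225
gripper_force: 30.0
```

```bash
python3 s.py
python3 - <<'E'
from h import *
im=capture('scene');old=cv2.imread('pics/g2.png')
a=cv2.resize(im[130:290,200:360],(560,560))
cv2.imwrite('pics/g4.png',np.hstack([old,a])[150:560,:][:, :1120][:, np.r_[160:460,720:1020]])
E
```

```text
[ 0.4434 -0.1425  0.197 ] 24.6833 [ 0.6     0.8252 -1.2012] [ 0.0602 -0.1221  0.0335] 19.601416422625444
```

View pics/g4.png

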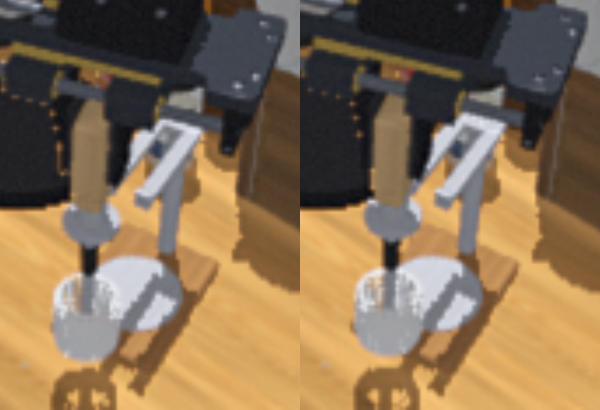

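Emit:
servo_tool([
  {"tx": 0,"ty": 0,"tz": 1,"ax": 0,"ay": 0,"az": 0,"claw": 5},
  {"tx": 0,"ty": 0,"tz": 1,"ax": 0,"ay": 0,"az": 0,"claw": 5},
  {"tx": 0,"ty": 0,"tz": 1,"ax": 0,"ay": 0,"az": 0,"claw": 5},
  {"tx": 0,"ty": 0,"tz": 1,"ax": 0,"ay": 0,"az": 0,"claw": 5},
])

```text
time_s: 25.07
tcp_pos: [0.4423, -0.1425, 0.1948]
ee_rot: [[-0.926, -0.377, 0.001], [-0.377, 0.926, 0.0], [-0.0, -0.0, -1.0]]
wrist_force: [0.6, -0.3, -1.0]
gripper_width: 0.228
gripper_force: 30.0
```

Emit:
servo_tool([
  {"tx": -8,"ty": -1.2,"tz": 0,"ax": 0,"ay": 0,"az": 0,"claw": 5},
  {"tx": -18,"ty": -2.7,"tz": 0,"ax": 0,"ay": 0,"az": 0,"claw": 5},
  {"tx": -28,"ty": -4.2,"tz": 0,"ax": 0,"ay": 0,"az": 0,"claw": 5},
  {"tx": -38,"ty": -5.8,"tz": 0,"ax": 0,"ay": 0,"az": 0,"claw": 5},
  {"tx": -48,"ty": -7.3,"tz": 0,"ax": 0,"ay": 0,"az": 0,"claw": 5},
  {"tx": -58,"ty": -8.8,"tz": 0,"ax": 0,"ay": 0,"az": 0,"claw": 5},
  {"tx": -68,"ty": -10.3,"tz": 0,"ax": 0,"ay": 0,"az": 0,"claw": 5},
  {"tx": -75,"ty": -11.4,"tz": 0,"ax": 0,"ay": 0,"az": 0,"claw": 5},
  {"tx": -77,"ty": -11.7,"tz": 0,"ax": 0,"ay": 0,"az": 0,"claw": 5},
  {"tx": -77,"ty": -11.7,"tz": 0,"ax": 0,"ay": 0,"az": 0,"claw": 5},
  {"tx": -77,"ty": -11.7,"tz": 0,"ax": 0,"ay": 0,"az": 0,"claw": 5},
  {"tx": -77,"ty": -11.7,"tz": 0,"ax": 0,"ay": 0,"az": 0,"claw": 5},
])

```text
time_s: 26.07
tcp_pos: [0.5186, -0.1245, 0.195]
ee_rot: [[-0.926, -0.377, 0.002], [-0.377, 0.926, -0.0], [-0.002, -0.001, -1.0]]
wrist_force: [2.2, -2.0, -2.6]
gripper_width: 0.23
gripper_force: 30.0
```

```bash
python3 av.py
```

```text
t 26.4667 f [ 2.845 -3.07  -2.25 ] M [-1.072 -1.175  0.001] tcp [ 0.518 -0.124  0.195] sd [0.412 0.399 0.757 0.063 0.086 0.026]
fu -1.376323252037399 Mu -3.0190711421579373 off_u -0.2439510250445444 perp -0.1974893472115749 foot 0.03632047519235662
```

Run:
```python
from h import *
im=capture('scene')
cv2.imwrite('pics/g5.png',cv2.resize(im[170:270,240:340],(600,600),interpolation=cv2.INTER_CUBIC))
```

```text
(no output)
```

View pics/g5.png

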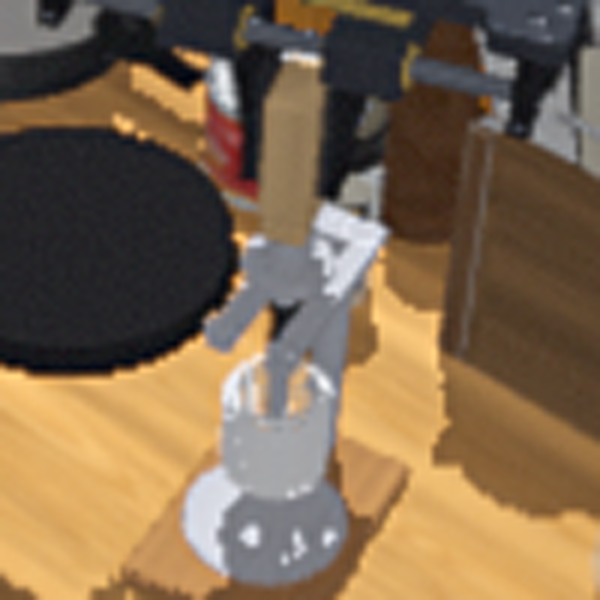

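Emit:
servo_tool([
  {"tx": 0,"ty": -1.2,"tz": 0,"ax": 0,"ay": 0,"az": 0,"claw": 5},
  {"tx": 0,"ty": -2.5,"tz": 0,"ax": 0,"ay": 0,"az": 0,"claw": 5},
  {"tx": 0,"ty": -2.5,"tz": 0,"ax": 0,"ay": 0,"az": 0,"claw": 5},
  {"tx": 0,"ty": -2.5,"tz": 0,"ax": 0,"ay": 0,"az": 0,"claw": 5},
])

```text
time_s: 26.85
tcp_pos: [0.518, -0.1263, 0.194]
ee_rot: [[-0.926, -0.377, -0.002], [-0.377, 0.926, 0.001], [0.002, 0.002, -1.0]]
wrist_force: [-0.3, 0.2, -1.6]
gripper_width: 0.226
gripper_force: 30.0
```

```bash
python3 av.py
```

```text
t 27.25 f [-0.78   0.798 -1.357] M [ 0.3    0.095 -0.012] tcp [ 0.518 -0.126  0.194] sd [0.598 0.693 0.358 0.075 0.096 0.016]
fu 0.3383733067535124 Mu 1.6807214453001438 off_u -0.24569158355620313 perp -0.19819233592563 foot 0.03549789883450194
```

Emit:
servo_tool([
  {"tx": 0,"ty": 0.7,"tz": 3,"ax": 0,"ay": 0,"az": 0,"claw": 5},
  {"tx": 0,"ty": 0.7,"tz": 7,"ax": 0,"ay": 0,"az": 0,"claw": 5},
  {"tx": 0,"ty": 0.7,"tz": 10,"ax": 0,"ay": 0,"az": 0,"claw": 5},
  {"tx": 0,"ty": 0.7,"tz": 11.5,"ax": 0,"ay": 0,"az": 0,"claw": 5},
  {"tx": 0,"ty": 0.7,"tz": 11.5,"ax": 0,"ay": 0,"az": 0,"claw": 5},
  {"tx": 0,"ty": 0.7,"tz": 11.5,"ax": 0,"ay": 0,"az": 0,"claw": 5},
])

```text
time_s: 27.75
tcp_pos: [0.5188, -0.126, 0.183]
ee_rot: [[-0.926, -0.377, 0.0], [-0.377, 0.926, -0.0], [-0.0, -0.0, -1.0]]
wrist_force: [-0.2, 0.6, -1.1]
gripper_width: 0.231
gripper_force: 30.0
```

```bash
python3 av.py
```

```text
t 28.15 f [-0.178 -0.073 -1.274] M [ 0.06  -0.137  0.029] tcp [ 0.519 -0.126  0.183] sd [0.35  0.266 0.43  0.03  0.028 0.023]
fu -0.14809239379989125 Mu 0.8931920084562116 off_u -0.24520664267646955 perp -0.198391085764385 foot 0.02434514183764458
```

Emit:
servo_tool([
  {"tx": 0,"ty": 0,"tz": 1,"ax": 0,"ay": 0,"az": 0,"claw": 5},
  {"tx": 0,"ty": 0,"tz": 1.5,"ax": 0,"ay": 0,"az": 0,"claw": 5},
  {"tx": 0,"ty": 0,"tz": 1.5,"ax": 0,"ay": 0,"az": 0,"claw": 5},
  {"tx": 0,"ty": 0,"tz": 1.5,"ax": 0,"ay": 0,"az": 0,"claw": 5},
])

```text
time_s: 28.48
tcp_pos: [0.5188, -0.126, 0.1827]
ee_rot: [[-0.926, -0.378, 0.001], [-0.378, 0.926, -0.0], [-0.001, -0.001, -1.0]]
wrist_force: [-2.0, 1.8, 5.6]
gripper_width: 0.23
gripper_force: 30.0
```

```bash
python3 av.py
```

```text
t 28.8833 f [-1.811  1.286  5.455] M [ 0.494  0.571 -0.031] tcp [ 0.519 -0.126  0.183] sd [0.354 0.393 0.534 0.031 0.018 0.017]
fu 0.2860134500200803 Mu 1.2844766922335047 off_u -0.24513986882510408 perp -0.19849669804469336 foot 0.02399197978023404
```

Emit:
servo_tool([
  {"tx": 0,"ty": 0,"tz": -1,"ax": 0,"ay": 0,"az": 0,"claw": 5},
  {"tx": 0,"ty": 0,"tz": -1,"ax": 0,"ay": 0,"az": 0,"claw": 5},
  {"tx": 0,"ty": 0,"tz": -1,"ax": 0,"ay": 0,"az": 0,"claw": 24},
  {"tx": 0,"ty": 0,"tz": -1,"ax": 0,"ay": 0,"az": 0,"claw": 30},
  {"tx": 0,"ty": 0,"tz": -1,"ax": 0,"ay": 0,"az": 0,"claw": 45},
  {"tx": 0,"ty": 0,"tz": -1,"ax": 0,"ay": 0,"az": 0,"claw": 60},
  {"tx": 0,"ty": 0,"tz": -1,"ax": 0,"ay": 0,"az": 0,"claw": 60},
  {"tx": 0,"ty": 0,"tz": -10,"ax": 0,"ay": 0,"az": 0,"claw": 60},
  {"tx": 0,"ty": 0,"tz": -30,"ax": 0,"ay": 0,"az": 0,"claw": 60},
  {"tx": 0,"ty": 0,"tz": -60,"ax": 0,"ay": 0,"az": 0,"claw": 60},
  {"tx": 0,"ty": 0,"tz": -90,"ax": 0,"ay": 0,"az": 0,"claw": 60},
  {"tx": 0,"ty": 0,"tz": -110,"ax": 0,"ay": 0,"az": 0,"claw": 60},
])

```text
time_s: 29.88
tcp_pos: [0.5195, -0.1263, 0.2955]
ee_rot: [[-0.926, -0.378, 0.005], [-0.378, 0.926, -0.001], [-0.004, -0.003, -1.0]]
wrist_force: [1.5, -0.5, -0.2]
gripper_width: 0.683
gripper_force: 0.0
```

Emit:
servo_tool([
  {"tx": 15,"ty": 0,"tz": 0,"ax": 0,"ay": 0,"az": 0,"claw": 60},
  {"tx": 40,"ty": 0,"tz": 0,"ax": 0,"ay": 0,"az": 0,"claw": 60},
  {"tx": 70,"ty": 0,"tz": 0,"ax": 0,"ay": 0,"az": 0,"claw": 60},
  {"tx": 90,"ty": 0,"tz": 0,"ax": 0,"ay": 0,"az": 0,"claw": 60},
  {"tx": 90,"ty": 0,"tz": 0,"ax": 0,"ay": 0,"az": 0,"claw": 60},
  {"tx": 90,"ty": 0,"tz": 0,"ax": 0,"ay": 0,"az": 0,"claw": 60},
  {"tx": 90,"ty": 0,"tz": 0,"ax": 0,"ay": 0,"az": 0,"claw": 60},
])

```text
time_s: 30.47
tcp_pos: [0.4358, -0.1599, 0.2923]
ee_rot: [[-0.926, -0.377, 0.002], [-0.377, 0.926, -0.0], [-0.001, -0.001, -1.0]]
wrist_force: [1.3, 0.1, -0.2]
gripper_width: 0.687
gripper_force: 0.0
```

```bash
python3 s.py
python3 - <<'E'
from h import *
im=capture('scene')
for l in ('brush','brush_collar','brush_head','crock','mug'): print(l,[(round(r['confidence'],2),w('scene',r['xyz'])) for r in recognise(l,'scene')[:2]])
cv2.imwrite('pics/g6.png',cv2.resize(im[140:290,150:350],(800,600),interpolation=cv2.INTER_CUBIC))
E
```

```text
[ 0.4358 -0.1599  0.2923] 30.4667 [ 1.2696  0.1323 -0.2095] [ 0.0898 -0.1474 -0.0173] 59.79771212669594
brush [(0.97, array([ 0.50551671, -0.12787757,  0.13922242]))]
brush_collar [(0.87, array([ 0.50912593, -0.13229252,  0.13970383]))]
brush_head [(0.85, array([ 0.50615979, -0.12906244,  0.05741757]))]
crock [(0.72, array([0.44854036, 0.16590077, 0.09304066]))]
mug [(0.6, array([0.39511689, 0.04449276, 0.06206154]))]
```

View pics/g6.png

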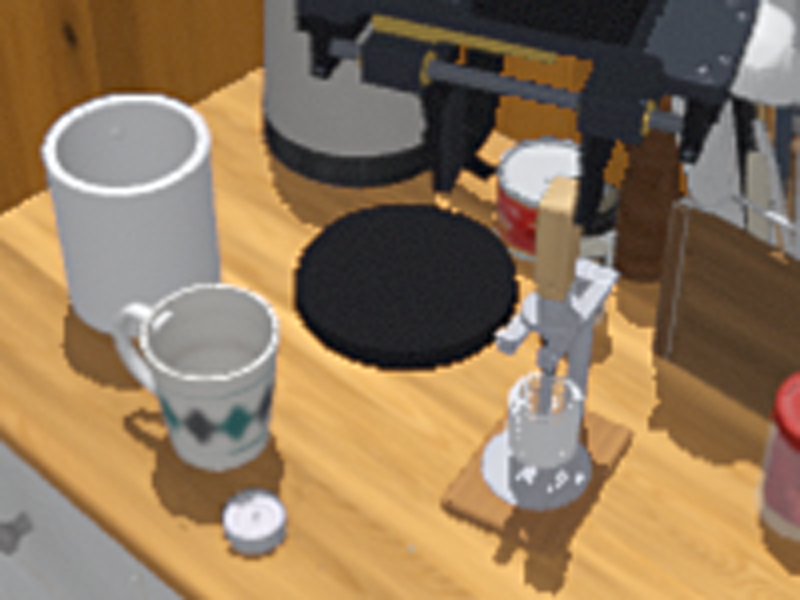

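The picture shows the brush upright in the fork (collar at about pixel 560,315). The crock and mug are where they were, and the gripper is clear.

```bash
python3 -c "
from station import *
print(finish_job())"
```

```text
the job is handed in; nothing more can be done
None
```

I scrubbed both walls of the crock with two strokes each, rehung the brush upright and released in its stand, and handed the job in at about 30 s; no verdict was returned. By the wrist-force readings, I pressed about 5–6 N on the drip grid and 1–2.3 N on the walls during the strokes, with a brief 4.7 N on the wall opposite the handle before I eased off; the last picture shows the crock and mug where they were.

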